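# Tag the seed-sample carrier and hold it up level

### The arm

A 6-joint arm with a two-finger parallel gripper is mounted at the origin on the work surface. World frame = base frame: x ahead of the robot, y to its left, z up, the work surface at z = 0. Lengths are in m, angles in rad, forces in N, time in s.
With the tool pointing down it reaches from about 0.325 to 0.775 m from the base axis. Payload 5.5 kg.
Tool frame: the origin (TCP) lies between the finger pads; the fingertips stand robot.finger_overhang ahead of it and the grasp point (between the pads) lies 3 mm ahead of it (robot.finger_overhang is the distance from the TCP to the fingertips, in m); y points along the fingers, z is the direction in which the jaws open and shut, and the axes are right-handed (so a half turn about y gives the same grasp; the last joint's range is limited). The gripper opens to 85 mm and grips with 20 to 120 N. Pads are 22 mm wide; open, the fingers measure 114 mm over their backs; the gripper's body (76 mm by 85 mm) begins 54 mm behind the grasp point. The pads swing forward as they close: fully open they stand 13 mm farther back than shut.
Start: joints at [1.105, 0.091, 1.231, -0, 1.82, -0.057], TCP at [0.239, 0.551, 0.229] pointing down, gripper open.
Joint ranges: [-2.87, 2.87], [-0.86, 2.18], [0.17, 2.46], [-1.51, 4.65], [0.06, 2.69], [-2.65, 2.65]. Speed limits (rad/s): [2.57, 2.57, 3.01, 3.14, 3.14, 3.14].

### API

Orientations are given as a rotation vector (axis times angle).
In Python, from rig import telemetry, imaging, sign_off, robot gives the robot as it stands.
- The arm moves only by the shell command python3 -m handwheel 'ROWS' [OPENING] [FORCE]. ROWS is JSON, one flat list of numbers, 4 for each row, row after row: the shift along the tool's x, y, z in cm, then the turn about the tool's y in degrees. A call has 1 to 8 rows; each row shifts and turns the commanded pose from where the row before left it, along the tool's axes as they then stand; what a row does not reach is not made up. A row lasts 1/12 s, in which the tool goes at most 41.7 mm and 7.16 degrees, less where a joint would pass 70% of its speed; a pose out of reach is approached as far as the arm can. A call with a gripper value outside its range is refused whole. OPENING is the opening, from -1 (shut) to 1 (fully open), set as the call begins (- or left out, the last holds). The fingers move at their own pace and stop on an object; FORCE is the grip in N (left out, the last holds). Time passes only in rows, so rows that do not move let the fingers close. It gives the time, the measured TCP pose, the force and the opening at its end, in the units of the state.
- telemetry.observe(): the state, without advancing time (a new reading comes with each control period).
- imaging.get_image(name): name is "scene" or "top"; returns a dict with "frame" (400x640x3 uint8, red, green, blue), "camera_matrix" (3x3 intrinsics, pixels), "rvec" (rotation vector, rad) and "tvec" (3), from world to camera coordinates, as OpenCV has them. Camera axes: x right, y down, z forward; pixel columns grow to the right and rows downward; lengths in m; the calibration is good to about 2 mm. A picture is of the moment at which its call begins. There is no depth.
- sign_off(): hands the job in, once; it reports no verdict.
The state is a dict: "time_s": time; "joint_pos": joint angles; "joint_vel": joint speeds; "effort": joint torques, N m; "eef_pos": TCP position; "orientation": TCP orientation; "contact_force": force on the tool from outside, world axes, zero at the start; "ft_torque": the same for the moment, N m; "grip_width": finger opening in m.
Only numpy, scipy, OpenCV 4.12 (cv2) and the standard library are available. Lean on these libraries where they do the work, as an engineer would, in place of code of your own. Each camera call takes 0.05 s, during which the arm holds its last target. There are 200 camera calls.

### The job

Slip the hole of the yellow tag over the upright dark peg on the end of the white sample carrier so that the tag lies down at the foot of the peg, and let go of it. Then lift the carrier by its black handle, with the tag and both jars aboard, to about 10 cm clear of the mat, keeping it level, and finish while still holding it steady and level in the air. Leave the red tag, the beaker, the wooden stick and the small cup where they are.

Things in the scene. Friction and masses are not known exactly. Their poses are not given: they have to be found in the camera images.
- carrier: white two-cell tray, 150 (x) x 84 (y) x 34 mm high, 0.32 kg empty, standing loose on a blue mat (mat top at height 2 mm). Origin: centre of its underside; z up. Uprights at both x ends carry a black handle bar along x over the tray. A lug with the dark steel peg sticks out at the +x end. Loaded, it balances within about 12 mm of the bar's middle.
- handle (a point): middle of the carrier's black handle bar, 125 mm above the carrier's underside. The bar is 150 mm long (carrier x), 14 mm wide (carrier y), 18 mm high; about 40 mm is free between it and the jar lids.
- peg_foot (a point): foot of the dark steel peg, on the lug's top face, at x = 103, y = 0, z = 30 mm in the carrier's frame. The peg is 8 mm in diameter and stands 32 mm up (carrier z) from here. The white lug reaches from x = 75 to 145 mm and is 60 mm wide (y).
- tag_yellow: yellow plastic tag, 30 g, lying flat on the mat: a plate 85 (x) x 36 (y) x 5 mm with an 18 mm through hole. Origin: centre of the hole, on the underside; the plate reaches from x = -20 to +65 mm. z up. A thumb fin stands on the plate at x = 45 mm.
- fin (a point): centre of the yellow tag's thumb fin (45 mm from the hole centre along the tag's +x, 19 mm above the tag's underside). The fin is 26 mm long (tag x), 12 mm thick (tag y) and 28 mm high, from 5 to 33 mm above the tag's underside.
- jar_a: seed jar with green lid, 58 mm diameter, 68 mm high, about 80 g, standing loose in the carrier cell on the -x side. Origin: centre of its underside.
- jar_b: seed jar with white lid, same size, in the carrier cell on the +x side (next to the peg). Origin: centre of its underside.
- tag_red: red tag of the same shape as the yellow one, lying on the mat; not to be used. Origin: hole centre, underside.
- beaker: white open plastic beaker, 76 mm diameter, 85 mm high, standing on the bench beyond the mat. Origin: centre of its underside.
- stick: wooden stick 150 (x) x 18 x 4 mm, lying flat along the mat's right edge. Origin: centre of its underside.
- cup: small sample cup with white lid, 56 mm diameter, 45 mm high, on the mat to the left of the carrier. Origin: centre of its underside.
Not all that is in view belongs to the job. Leave any blue look-alike of the cup alone.

How it is judged:
On the way:
1. the yellow tag is down on the carrier's peg and let go, the carrier still standing on the mat (horizontal distance between tag_yellow and peg_foot below 0.012 m and z of tag_yellow in the frame of carrier between 0.015 and 0.045 m and contact force between the fingers and tag_yellow below 0.1 N and height (world z) of carrier below 0.008 m and linear speed of tag_yellow below 0.03 m/s), for 0.2 s.
At the end, for the whole second after the job is handed in: Carrier held by its handle, underside 60 to 180 mm above the bench, tilted under 7 degrees, still (20 mm/s, 0.1 rad/s), resting on nothing else; yellow tag around the peg within 15 mm of its foot and not touched by the fingers; both jars standing in the carrier (height (world z) of carrier between 0.06 and 0.18 m and angle between carrier's own z axis and vertical below 0.12 rad and linear speed of carrier below 0.02 m/s and angular speed of carrier below 0.1 rad/s and contact force between the fingers and carrier above 2 N and z of the grasp point in the frame of carrier above 0.095 m and x of tag_yellow in the frame of carrier between 0.089 and 0.117 m and y of tag_yellow in the frame of carrier between -0.014 and 0.014 m and z of tag_yellow in the frame of carrier between 0.015 and 0.045 m and z of jar_a in the frame of carrier between -0.005 and 0.02 m and distance between each of jar_a, jar_b and carrier below 0.065 m and angle between each of jar_a, jar_b's own z axis and vertical below 0.3 rad and z of jar_b in the frame of carrier between -0.005 and 0.02 m and contact force between the fingers and tag_yellow below 0.1 N and contact force between carrier and tag_red below 0.1 N and contact force between carrier and beaker below 0.1 N and contact force between carrier and stick below 0.1 N and contact force between carrier and cup below 0.1 N); the arm keeps its last pose, push and grip.
It fails at once if the red tag is moved more than 25 mm (distance of tag_red from where it was at the start of the episode above 0.025 m).
It fails at once if the beaker is moved more than 25 mm (distance of beaker from where it was at the start of the episode above 0.025 m).
It fails at once if the wooden stick is moved more than 25 mm (distance of stick from where it was at the start of the episode above 0.025 m).
It fails at once if the sample cup is moved more than 25 mm (distance of cup from where it was at the start of the episode above 0.025 m).
It fails at once if the carrier is tilted more than 0.35 rad (20 degrees) (angle between carrier's own z axis and vertical above 0.35 rad).
It also fails if it takes over 54 s, if anything falls off the work surface, if the arm or the gripper's body presses on something with over 40 N, if the wrist force passes 120 N, or if a joint passes its speed limit or range.

## Working session

There is one attempt and no reset: what is moved stays moved. The work goes in short steps, Python scripts to look and compute and a shell command to move; the robot and the scene stay as the last step left them, time stands still between calls to the robot, and variables do not carry over. Pictures are saved under pics/ and viewed, about 8 in all and at most 12, crops included, and the job is handed in when it is done.

```bash
mkdir -p pics; ls; cat > h.py <<'E'
import numpy as np, cv2, pickle
from scipy.spatial.transform import Rotation as R
def snap(name,tag):
    from rig import imaging
    d=imaging.get_image(name); pickle.dump(d,open(f'pics/{tag}.pkl','wb'))
    return d
def load(tag): return pickle.load(open(f'pics/{tag}.pkl','rb'))
def save(img,f): cv2.imwrite(f,np.ascontiguousarray(img[...,::-1]))
def crop(d,u0,v0,u1,v1,s): return cv2.resize(d['frame'][v0:v1,u0:u1],None,fx=s,fy=s,interpolation=cv2.INTER_CUBIC)
def px2w(d,u,v,z):
    K=np.array(d['camera_matrix']);Rm=cv2.Rodrigues(np.array(d['rvec'],float))[0];t=np.array(d['tvec'],float).ravel()
    r=Rm.T@np.linalg.solve(K,[u,v,1]);c=-Rm.T@t
    return (c+r*(z-c[2])/r[2])
def w2px(d,P):
    return cv2.projectPoints(np.array(P,float).reshape(-1,3),np.array(d['rvec'],float),np.array(d['tvec'],float),np.array(d['camera_matrix'],float),None)[0].reshape(-1,2)
E
python3 - <<'E'
from h import *
from rig import telemetry,robot
a=snap('top','t0');b=snap('scene','s0')
save(a['frame'],'pics/t0.png');save(b['frame'],'pics/s0.png')
s=telemetry.observe();print(s, robot.finger_overhang)
print(R.from_rotvec(s['orientation']).as_matrix().round(3))
for d in(a,b):print((-cv2.Rodrigues(np.array(d['rvec']))[0].T@np.array(d['tvec']).ravel()).round(3))
E
```

```text
pics
{'time_s': 0.1, 'joint_pos': array([ 1.10529181e+00,  9.17855765e-02,  1.23179760e+00,  1.98448325e-06,
        1.81980266e+00, -5.67157274e-02]), 'joint_vel': array([-5.74129972e-04, -1.28920858e-03, -1.39521320e-03,  5.05474262e-05,
       -4.32536036e-04, -8.07752049e-04]), 'effort': array([ 1.77278573e-03, -4.60215890e+01, -4.19219828e+01, -1.26569944e-04,
        1.05921927e-02, -8.58165686e-05]), 'eef_pos': array([0.23838868, 0.55031883, 0.2280446 ]), 'orientation': array([-1.54864463,  0.32110034, -0.32036592]), 'contact_force': array([-0.34585887, -0.01151567, -0.3185179 ]), 'ft_torque': array([ 0.00881717,  0.01221661, -0.03035748]), 'grip_width': 0.08553283196064093} 0.022
[[ 0.918 -0.001  0.397]
 [-0.397 -0.002  0.918]
 [-0.    -1.    -0.002]]
[0.447 0.    1.242]
[1.244 0.243 1.179]
```

View pics/t0.png

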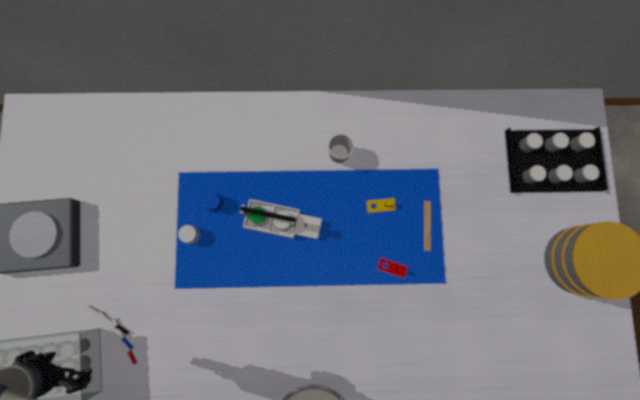

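View pics/s0.png

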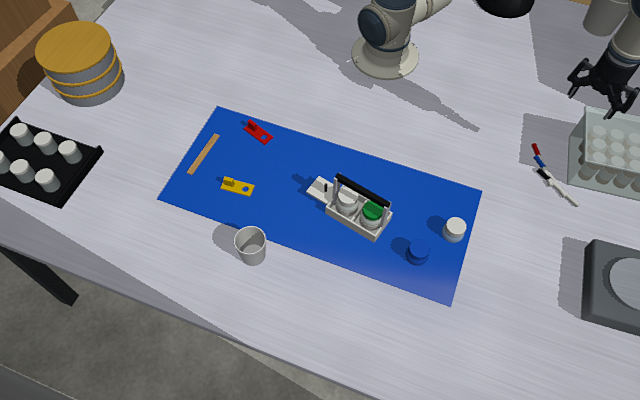

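Top picture: carrier (240–322, 200–240) with the peg lug to the right (−y). The yellow tag is at (381,205), the red at (392,268), the stick at (427,225), the beaker at (341,150), the white-lid cup at (189,234) and the blue look-alike at (214,202). The only yellow tag on the mat is the target; the crops should confirm it.

```bash
python3 - <<'E'
from h import *
a=load('t0');b=load('s0')
i=crop(a,235,190,405,245,4.7); j=crop(b,215,165,395,245,4.4)
w=799
def fit(x):return cv2.copyMakeBorder(x,0,0,0,w-x.shape[1],cv2.BORDER_CONSTANT)
save(np.vstack([fit(i),fit(j[:, :w])]),'pics/c0.png');print(i.shape,j.shape)
E
```

```text
(258, 799, 3) (352, 792, 3)
```

View pics/c0.png

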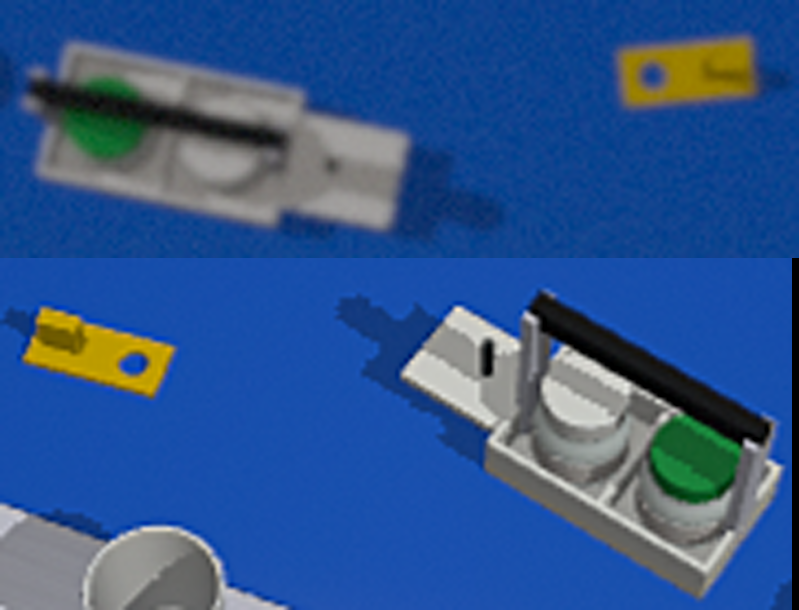

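```bash
python3 - <<'E'
from h import *
a=load('t0');b=load('s0')
T=lambda u,v,z:px2w(a,235+(u+.5)/4.7-.5,190+(v+.5)/4.7-.5,z)[:2]
S=lambda u,v,z:px2w(b,215+(u+.5)/4.4-.5,165+(v-258+.5)/4.4-.5,z)[:2]
print('hole',T(652,75,.0045),S(134,363,.0045))
c=np.array([T(*p,.007) for p in[(617,47),(752,37),(758,94),(625,107)]]);print('tag',c,c.mean(0))
ax=((c[1]+c[2])-(c[0]+c[3]))/2;print(np.linalg.norm(ax),'yaw',np.degrees(np.arctan2(ax[1],ax[0])))
ax/=np.linalg.norm(ax);print('hole from centre',c.mean(0)-.0225*ax,'fin',c.mean(0)+.0225*ax)
fs=[S(p[0],p[1],.035) for p in [(40,309),(82,327)]];print('fin top edge S',fs)
c=np.array([T(*p,.036) for p in[(68,43),(303,92),(275,227),(37,178)]]);print('tray',c,c.mean(0))
ax=((c[1]+c[2])-(c[0]+c[3]))/2;print(np.linalg.norm(ax),'yaw',np.degrees(np.arctan2(ax[1],ax[0])))
ax/=np.linalg.norm(ax);print('pegs from tray',c.mean(0)+.103*ax)
print('peg top',T(333,165,.064),S(487,341,.064),'foot',S(487,374,.032))
h=[T(32,90,.136),T(285,140,.136)];g=[S(768,428,.136),S(540,300,.136)]
for q in(h,g):
  q=np.array(q);d=q[1]-q[0];print('handle',q,q.mean(0),np.linalg.norm(d),np.degrees(np.arctan2(d[1],d[0])))
l=np.array([T(410,133,.032),T(390,230,.032)]);print('lugend',l.mean(0),np.linalg.norm(l[1]-l[0]))
E
```

```text
hole [ 0.62543627 -0.19514608] [ 0.62522567 -0.19513148]
tag [[ 0.64369145 -0.17282122]
 [ 0.64887497 -0.26058838]
 [ 0.61163108 -0.26270092]
 [ 0.60458798 -0.17654138]] [ 0.62719637 -0.21816298]
0.08717796086660048 yaw -85.97886103455407
hole from centre [ 0.62561857 -0.19571837] fin [ 0.62877417 -0.24060759]
fin top edge S [array([ 0.62778036, -0.25304217]), array([ 0.62992919, -0.22379184])]
tray [[0.64700058 0.1761968 ]
 [0.61362913 0.0293233 ]
 [0.52954941 0.04763021]
 [0.56245318 0.19477223]] [0.58815807 0.11198063]
0.1506963278037964 yaw -102.70296069978416
pegs from tray [0.56550872 0.01150175]
peg top [0.56467054 0.01093961] [0.56570754 0.01146012] foot [0.56801043 0.01323173]
handle [[0.60347714 0.18196709]
 [0.5722955  0.0375137 ]] [0.58788632 0.10974039] 0.14778050016421834 -102.18094028867911
handle [[0.60475659 0.18546295]
 [0.5734492  0.04384952]] [0.58910289 0.11465623] 0.1450328068737477 -102.46623324350222
lugend [ 0.55694522 -0.03045221] 0.061979936697247495
```

The two cameras agree to within about 3 mm. The carrier centre is at (0.5885, 0.112) with yaw −102.5° and the peg at (0.5655, 0.0115). The tag hole is at (0.6253, −0.195) with yaw −86°, and the fin at (0.6285, −0.240). I'll turn the tool first, then travel.

```bash
cat >> h.py <<'E'
def go(x,y,z,yaw):
    "yaw = wanted heading of tool z (deg); prints tool-frame shift (cm) now and turn"
    from rig import telemetry
    s=telemetry.observe();M=R.from_rotvec(s['orientation']).as_matrix();p=s['eef_pos']
    cy=np.degrees(np.arctan2(M[1,2],M[0,2]))
    print('t',s['time_s'],'pos',p.round(4),'yaw',cy.round(2),'w',round(s['grip_width'],4),'F',np.round(s['contact_force'],1))
    print('shift cm',(M.T@(np.array([x,y,z])-p)*100).round(2),'turn',round(cy-yaw,2))
E
python3 -m handwheel '[0,0,0,7, 0,0,0,7, 0,0,0,7, 0,0,0,7, 0,0,0,7, 0,0,0,7, 0,0,0,7, 0,0,0,7]' 1
python3 -m handwheel '[0,0,0,6.5, 0,0,0,0]'
python3 -c "
from h import *
go(.6285,-.24,.12,4)"
```

```text
time_s: 0.77
eef_pos: [0.2384, 0.5504, 0.2284]
orientation: [-1.29, 1.077, -1.077]
contact_force: [-0.4, -0.9, -0.1]
grip_width: 0.0853
time_s: 0.93
eef_pos: [0.2384, 0.5504, 0.2284]
orientation: [-1.241, 1.159, -1.16]
contact_force: [-0.2, 0.3, -0.3]
grip_width: 0.0854
t 0.9333 pos [0.2384 0.5504 0.2284] yaw 3.85 w 0.0854 F [-0.2  0.3 -0.3]
shift cm [81.47 10.91 33.62] turn -0.15
```

```bash
python3 -m handwheel '[3.4,0,1.4,0, 3.4,0,1.4,0, 3.4,0,1.4,0, 3.4,0,1.4,0, 3.4,0,1.4,0, 3.4,0,1.4,0, 3.4,0,1.4,0, 3.4,0,1.4,0]' >/dev/null
python3 -m handwheel '[3.4,0,1.4,0, 3.4,0,1.4,0, 3.4,0,1.4,0, 3.4,0,1.4,0, 3.4,0,1.4,0, 3.4,0,1.4,0, 3.4,0,1.4,0, 3.4,0,1.4,0]'>/dev/null
python3 -m handwheel '[3.4,0,1.4,0, 3.4,0,1.4,0, 3.4,0,1.4,0, 3.4,0,1.4,0, 3.4,0,1.4,0, 3.4,0,1.4,0, 3.4,0,1.4,0, 3.4,0,1.4,0]' >/dev/null
python3 -m handwheel '[0,2.5,0,0, 0,2.5,0,0, 0,2.5,0,0, 0,2.5,0,0, 0,1,0,0, 0,0,0,0]' >/dev/null
python3 -c "
from h import *
go(.6285,-.24,.038,4)"
```

```text
t 3.4333 pos [ 0.63   -0.2387  0.1146] yaw 4.21 w 0.0855 F [-1.   0.   0.1]
shift cm [ 0.14  7.66 -0.11] turn 0.21
```

```bash
python3 -m handwheel '[0.14,2,-0.1,0, 0,2,0,0, 0,2,0,0, 0,1.1,0,0, 0,0.5,0,0, 0,0,0,0]'
python3 -m handwheel '[0,0,0,0, 0,0,0,0, 0,0,0,0, 0,0,0,0, 0,0,0,0, 0,0,0,0, 0,0,0,0, 0,0,0,0]' -1 35
python3 - <<'E'
from h import *
d=snap('scene','s1');save(crop(d,190,110,340,220,4),'pics/s1.png')
E
```

```text
time_s: 3.93
eef_pos: [0.6307, -0.2408, 0.0429]
orientation: [-1.243, 1.157, -1.155]
contact_force: [-0.1, 0.6, -1.0]
grip_width: 0.0852
time_s: 4.6
eef_pos: [0.6308, -0.241, 0.0431]
orientation: [-1.242, 1.157, -1.157]
contact_force: [0.3, -0.1, 0.4]
grip_width: -0.0
```

View pics/s1.png

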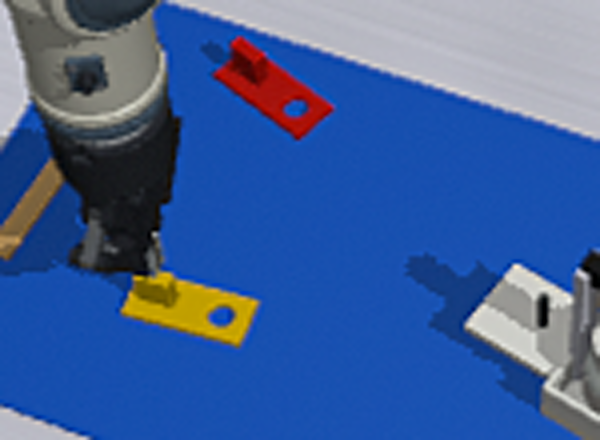

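The gripper shut on nothing (width 0), and the tag has not moved: its hole is still at px (245.5,188.8). I'll compare where the fingertips appear with where they are reported.

```bash
python3 - <<'E'
from h import *
from rig import telemetry
d=snap('top','t1');s=telemetry.observe();p=s['eef_pos'];M=R.from_rotvec(s['orientation']).as_matrix();print(p,M.round(3))
b=load('s1')
P=[p,p+.022*M[:,1],[.6285,-.24,.035]]
i=cv2.resize(d['frame'][150:260,350:440],None,fx=5,fy=5,interpolation=cv2.INTER_CUBIC);j=crop(b,190,140,270,220,5)
for n,q in enumerate(P):
  c=[(255,0,255),(0,255,0),(255,255,255)][n]
  u=w2px(d,q)[0];cv2.circle(i,tuple(int(x) for x in ((u[0]-350+.5)*5,(u[1]-150+.5)*5)),3,c,1)
  u=w2px(b,q)[0];cv2.circle(j,tuple(int(x) for x in ((u[0]-190+.5)*5,(u[1]-140+.5)*5)),3,c,1);print(u)
h=np.zeros((550,800,3),np.uint8);h[:550,:400]=i[:550,:400];h[:400,400:]=j[:400,:400];save(h,'pics/c1.png')
E
```

```text
[ 0.63073974 -0.24095086  0.04300609] [[ 0.071 -0.     0.997]
 [-0.997 -0.     0.071]
 [-0.    -1.    -0.   ]]
[226.86883684 176.83042693]
[228.0087556  181.36980892]
[227.99000449 177.9540264 ]
```

View pics/c1.png

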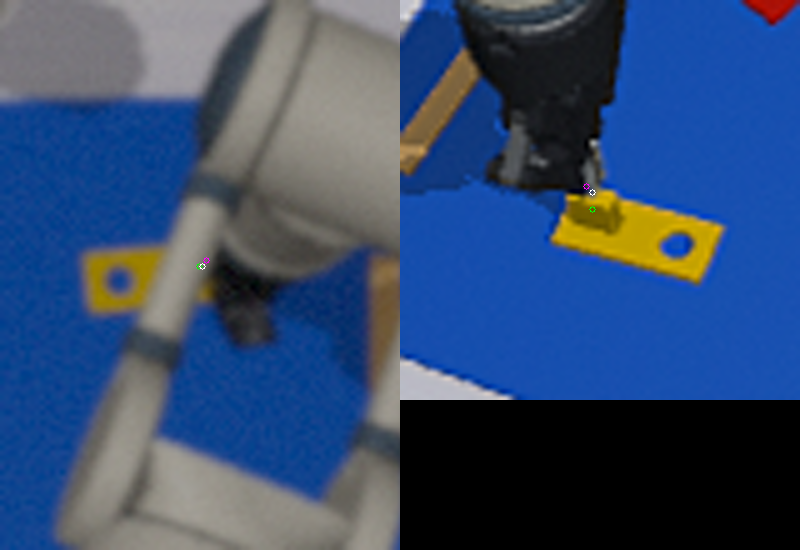

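```bash
python3 - <<'E'
from h import *
p=np.array([0.2384,0.5504,0.228]);z=np.array([.397,.918,0]);
a=load('t0');b=load('s0')
o=[]
for d,(u0,v0,u1,v1) in((a,(0,320,110,400)),(b,(550,20,640,130))):
  i=crop(d,u0,v0,u1,v1,4)
  for q,c in((p,(255,0,255)),(p-[0,0,.022],(0,255,0)),(p+.0425*z-[0,0,.022],(255,255,0)),(p-.0425*z-[0,0,.022],(0,255,255))):
    u=w2px(d,q)[0];cv2.circle(i,tuple(int(x) for x in ((u-[u0,v0]+.5)*4)),4,c,2)
  o.append(i)
h=np.zeros((450,800,3),np.uint8);h[:320,:440]=o[0];h[:440,440:]=o[1][:,:360];save(h,'pics/c2.png')
E
```

```text
(no output)
```

View pics/c2.png

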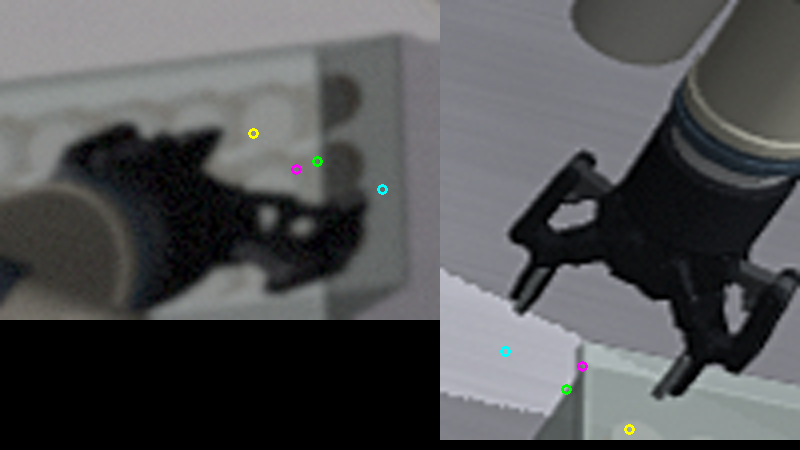

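```bash
python3 - <<'E'
from h import *
from scipy.optimize import least_squares
a=load('t0');b=load('s0');p=np.array([0.2384,0.5504,0.228])
for n,ta,sb in(('near',(362,205),(517-440,310)),('far',(218,132),(658-440,393))):
  ua=np.array(ta)/4-.5+[0,320];ub=np.array(sb)/4-.5+[550,20]
  f=lambda P:np.r_[w2px(a,P)[0]-ua,w2px(b,P)[0]-ub]
  r=least_squares(f,p);print(n,r.x.round(4),r.fun.round(2),'from TCP',(r.x-p).round(4))
E
```

```text
near [0.2211 0.5047 0.2408] [ 0.31 -0.06  0.34 -0.06] from TCP [-0.0173 -0.0457  0.0128]
far [0.2639 0.5866 0.2474] [-0.33  0.06 -0.35  0.07] from TCP [0.0255 0.0362 0.0194]
```

Triangulating the open fingertips at the start puts them about 25 mm higher than the reported TCP implies, while x and y agree to about 5 mm. So the shut fingers passed above the fin. I'll open, go lower in small steps and look again.

```bash
python3 -m handwheel '[0,0,0,0, 0,0,0,0, 0,0,0,0, 0,0,0,0, 0,0,0,0, 0,0,0,0]' 1 35 >/dev/null
python3 -m handwheel '[0,0.5,0,0, 0,0.5,0,0, 0,0.5,0,0, 0,0.5,0,0, 0,0,0,0]' 
python3 - <<'E'
from h import *
from rig import telemetry
d=snap('scene','s2');s=telemetry.observe();p=s['eef_pos'];print(p)
i=crop(d,185,125,285,205,8)
save(i,'pics/s2.png')
for n,q in (('tip+',p+[.0425,.003,-.009]),('tip-',p+[-.0425,-.003,-.009]),('fin',[.6285,-.24,.035])):print(n,((w2px(d,q)[0]-[185,125]+.5)*8).round())
E
```

```text
time_s: 5.62
eef_pos: [0.6298, -0.2405, 0.0208]
orientation: [-1.243, 1.159, -1.154]
contact_force: [-1.0, 0.2, -0.0]
grip_width: 0.0852
[ 0.6301062  -0.24063944  0.02158967]
tip+ [304. 571.]
tip- [401. 367.]
fin [348. 428.]
```

View pics/s2.png

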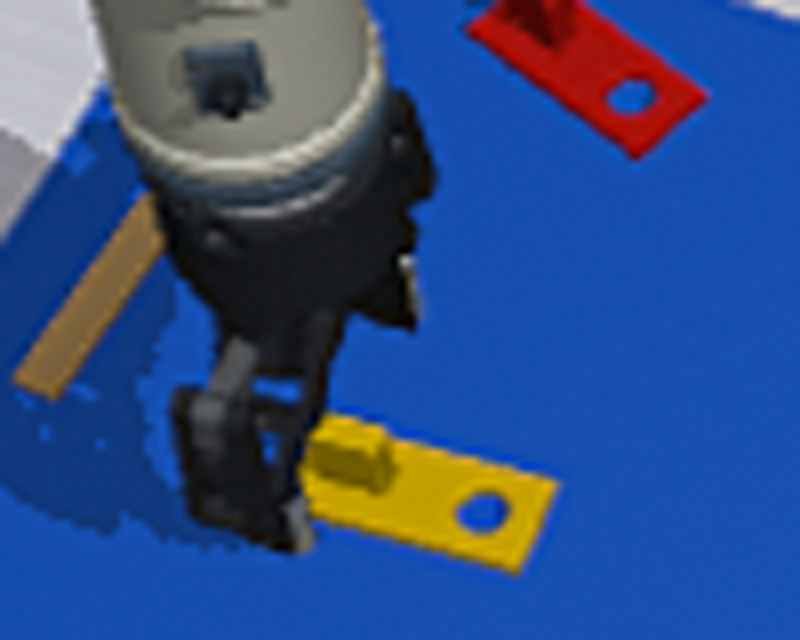

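Both tips sit about 22 mm higher than reported and about 4 mm towards −y. At this height the pads straddle the fin. I'll go 1 cm lower, shift a little, and close.

```bash
python3 -m handwheel '[-0.4,0.5,-0.2,0, 0,0.4,0,0, 0,0.2,0,0, 0,0,0,0]' 
python3 -m handwheel '[0,0,0,0, 0,0,0,0, 0,0,0,0, 0,0,0,0, 0,0,0,0, 0,0,0,0, 0,0,0,0, 0,0,0,0]' -1 40
```

```text
time_s: 6.0
eef_pos: [0.6281, -0.2368, 0.0112]
orientation: [-1.243, 1.158, -1.156]
contact_force: [-0.0, 0.3, -0.3]
grip_width: 0.0854
time_s: 6.67
eef_pos: [0.6287, -0.2372, 0.0124]
orientation: [-1.242, 1.156, -1.157]
contact_force: [0.0, -0.3, 0.7]
grip_width: 0.0108
```

Gripped at 10.8 mm, about the fin's thickness. I'll lift and check.

```bash
python3 -m handwheel '[0,-1,0,0, 0,-2,0,0, 0,-2,0,0, 0,-2,0,0, 0,-2,0,0, 0,-1,0,0, 0,0,0,0]' 
python3 -m handwheel '[0,0,0,6, 0,0,0,6, 0,0,0,4.5, 0,0,0,0]' 
python3 -c "
from h import *
go(.5567,-.0294,.112,-12.5)"
```

```text
time_s: 7.25
eef_pos: [0.6299, -0.2377, 0.1164]
orientation: [-1.24, 1.151, -1.161]
contact_force: [0.0, 0.5, -0.2]
grip_width: 0.0108
time_s: 7.58
eef_pos: [0.6279, -0.2368, 0.1103]
orientation: [-1.098, 1.371, -1.367]
contact_force: [0.2, 0.2, -0.0]
grip_width: 0.0108
t 7.5833 pos [ 0.6279 -0.2368  0.1103] yaw -12.58 w 0.0108 F [ 0.2  0.2 -0. ]
shift cm [-18.69  -0.14 -11.47] turn -0.08
```

```bash
python3 -m handwheel '[-2.5,0,-1.6,0, -2.7,0,-1.65,0, -2.7,0,-1.65,0, -2.7,0,-1.65,0, -2.7,0,-1.65,0, -2.7,0,-1.65,0, -2.7,0,-1.65,0, 0,0,0,0]' >/dev/null
python3 -m handwheel '[0,0,0,0, 0,0,0,0]' 
python3 - <<'E'
from h import *
d=snap('scene','s3');t=snap('top','t3')
go(.5567,-.0294,.112,-12.5)
h=np.zeros((500,800,3),np.uint8)
i=crop(d,270,130,370,220,5);h[:450,:500]=i
j=crop(t,290,185,350,255,5);h[:350,500:]=j;save(h,'pics/c3.png')
E
```

```text
time_s: 8.42
eef_pos: [0.5564, -0.0301, 0.1115]
orientation: [-1.101, 1.366, -1.366]
contact_force: [-1.0, -0.3, -0.4]
grip_width: 0.0112
t 8.5167 pos [ 0.5566 -0.0308  0.1116] yaw -12.44 w 0.0109 F [ 0.5 -0.5 -0.3]
shift cm [-0.14 -0.04 -0.02] turn 0.06
```

View pics/c3.png

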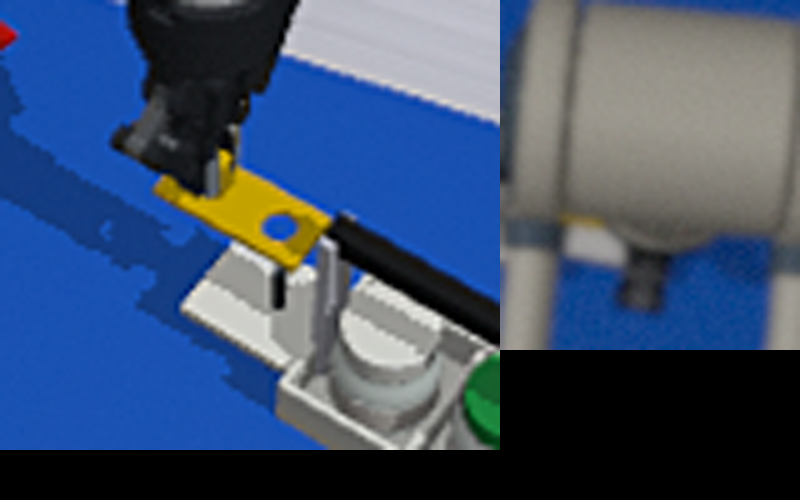

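```bash
python3 - <<'E'
from h import *
d=load('s3')
f=lambda u,v,z:px2w(d,270+(u+.5)/5-.5,130+(v+.5)/5-.5,z)
for z in(.095,.1045,.112):
  c=[f(330,217,z)[:2],f(293,268,z)[:2],f(154,190,z)[:2]];print(z,'hole',f(282,227,z)[:2],'w',np.linalg.norm(c[0]-c[1]),'L',np.linalg.norm(c[1]-c[2]),'yaw',np.degrees(np.arctan2(*(c[2]-c[1])[::-1])))
print('foot',f(279,305,.032))
E
```

```text
0.095 hole [0.56020219 0.01038524] w 0.03621530676903819 L 0.0843198537183464 yaw -102.006426645072
0.1045 hole [0.56619594 0.01242107] w 0.03589778297289735 L 0.083580565212151 yaw -102.00642664507195
0.112 hole [0.57092784 0.0140283 ] w 0.03564710629173343 L 0.08299691639147037 yaw -102.00642664507198
foot [0.56682165 0.01306645 0.032     ]
```

The tag hole is at (0.566, 0.012), over the peg at (0.566, 0.012), with yaw −102° and the size right. I'll lower it.

```bash
python3 -m handwheel '[0,1.5,0,0, 0,1.5,0,0, 0,1,0,0, 0,1,0,0, 0,1,0,0, 0,0,0,0]' 
python3 -m handwheel '[0,0.3,0,0, 0,0.2,0,0, 0,0.2,0,0, 0,0,0,0]' 
python3 - <<'E'
from h import *
d=snap('scene','s4');go(.5567,-.0294,.043,-12.5)
save(crop(d,270,130,370,220,6),'pics/s4.png')
E
```

```text
time_s: 9.02
eef_pos: [0.5552, -0.03, 0.0493]
orientation: [-1.102, 1.371, -1.366]
contact_force: [0.2, 0.4, -0.7]
grip_width: 0.011
time_s: 9.35
eef_pos: [0.5566, -0.0297, 0.0452]
orientation: [-1.098, 1.367, -1.367]
contact_force: [0.7, -0.0, 0.3]
grip_width: 0.0112
t 9.4 pos [ 0.5566 -0.0297  0.0454] yaw -12.41 w 0.0111 F [-0.2  0.9 -0.5]
shift cm [-0.03  0.24  0.  ] turn 0.09
```

View pics/s4.png

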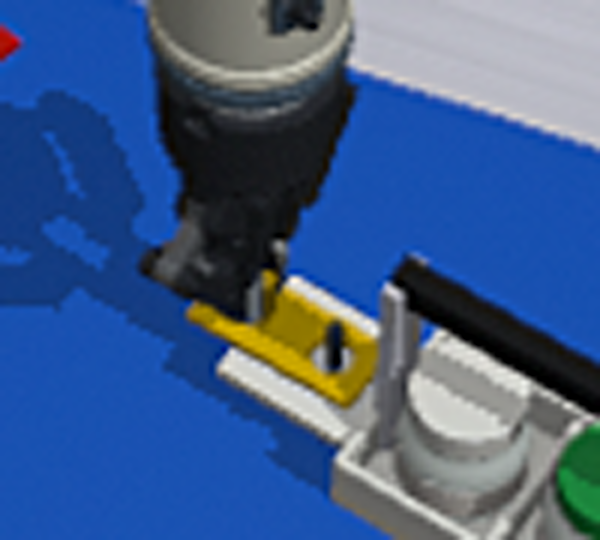

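The peg stands through the hole (332,345 in the crop). I'll lower the last 3 mm, release and back off upward.

```bash
python3 -m handwheel '[0,0.15,0,0, 0,0.15,0,0, 0,0,0,0]' 
python3 -m handwheel '[0,0,0,0, 0,0,0,0, 0,0,0,0, 0,0,0,0, 0,0,0,0, 0,0,0,0, 0,0,0,0]' 1
python3 -m handwheel '[0,-1,0,0, 0,-2,0,0, 0,-3,0,0, 0,-4,0,0, 0,-4,0,0, 0,-3,0,0, 0,0,0,0]'
python3 - <<'E'
from h import *
d=snap('scene','s5');go(.5885,.112,.215,-12.5)
save(crop(d,270,140,400,240,5),'pics/s5.png')
E
```

```text
time_s: 9.65
eef_pos: [0.5567, -0.0297, 0.0423]
orientation: [-1.098, 1.367, -1.367]
contact_force: [-0.1, 0.4, -1.1]
grip_width: 0.0111
time_s: 10.23
eef_pos: [0.5564, -0.0297, 0.0421]
orientation: [-1.099, 1.367, -1.367]
contact_force: [0.9, 0.1, 0.1]
grip_width: 0.0855
time_s: 10.82
eef_pos: [0.5587, -0.03, 0.2221]
orientation: [-1.088, 1.356, -1.374]
contact_force: [0.3, 0.3, 1.1]
grip_width: 0.0853
t 10.8667 pos [ 0.5581 -0.0299  0.2183] yaw -12.42 w 0.0849 F [ 0.4 -0.1 -0.3]
shift cm [-14.51   0.34  -0.09] turn 0.08
```

View pics/s5.png

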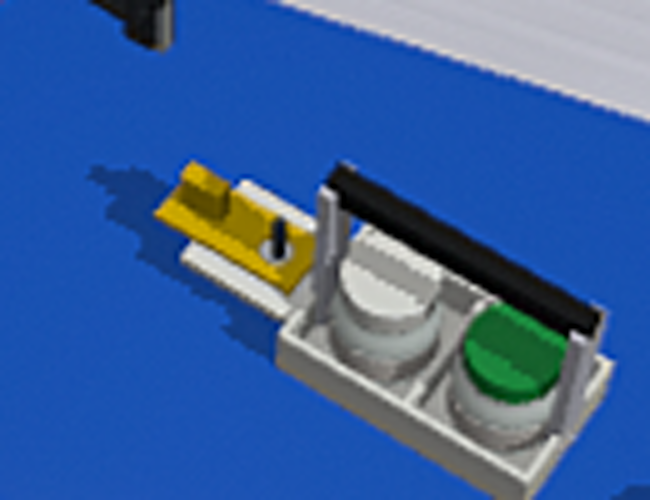

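The tag lies flat on the lug with the peg through it, and it is released. The jaw heading already suits the bar, so I'll go over the handle middle.

```bash
python3 -m handwheel '[-3,0,0,0, -3,0,0,0, -3,0,0,0, -3,0,0,0, -2.9,0,-0.3,0, 0,0,0,0]' 1 >/dev/null
python3 -m handwheel '[0,2,0,0, 0,2,0,0, 0,2,0,0, 0,2,0,0, 0,1.5,0,0, 0,0.8,0,0, 0,0,0,0]' 
python3 - <<'E'
from h import *
d=snap('scene','s6');go(.587,.116,.106,-12.5)
save(crop(d,280,120,410,240,5),'pics/s6.png')
E
```

```text
time_s: 11.95
eef_pos: [0.5839, 0.1158, 0.1058]
orientation: [-1.104, 1.371, -1.366]
contact_force: [-0.6, 0.4, -1.6]
grip_width: 0.0852
t 12.0 pos [0.5848 0.116  0.1078] yaw -12.44 w 0.0859 F [0.1 0.1 0.8]
shift cm [-0.05  0.18  0.22] turn 0.06
```

View pics/s6.png

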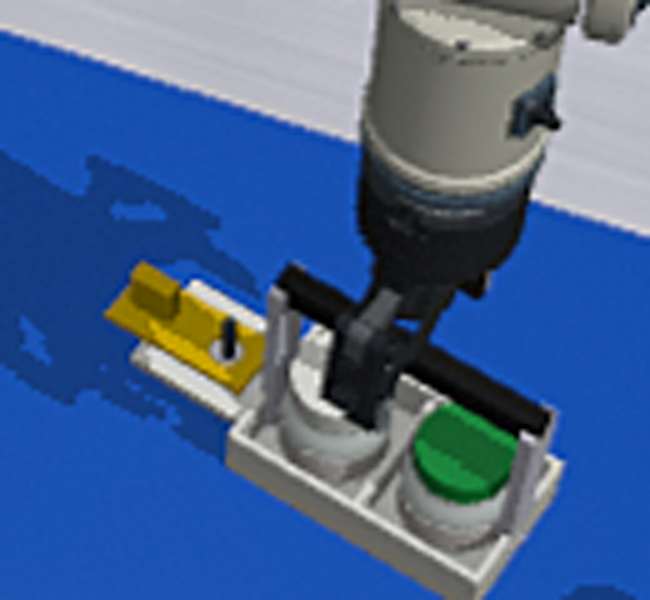

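```bash
python3 -m handwheel '[0,0.4,0.2,0, 0,0,0,0]' >/dev/null
python3 -m handwheel '[0,0,0,0, 0,0,0,0, 0,0,0,0, 0,0,0,0, 0,0,0,0, 0,0,0,0, 0,0,0,0, 0,0,0,0]' -1 110
python3 -m handwheel '[0,-0.3,0,0, 0,-0.4,0,0, 0,-0.4,0,0, 0,-0.4,0,0, 0,0,0,0, 0,0,0,0]'
python3 - <<'E'
from h import *
from rig import telemetry
d=snap('scene','s7');go(.587,.116,.106,-12.5);print(telemetry.observe()['ft_torque'])
save(crop(d,280,120,410,240,5),'pics/s7.png')
E
```

```text
time_s: 12.83
eef_pos: [0.5879, 0.1161, 0.1053]
orientation: [-1.098, 1.366, -1.367]
contact_force: [2.7, 0.1, -0.3]
grip_width: 0.0121
time_s: 13.33
eef_pos: [0.5876, 0.116, 0.1204]
orientation: [-1.098, 1.367, -1.367]
contact_force: [0.6, -0.3, -5.4]
grip_width: 0.0122
t 13.3833 pos [0.5875 0.116  0.12  ] yaw -12.42 w 0.0123 F [-0.5 -0.1 -5.2]
shift cm [ 0.01  1.4  -0.05] turn 0.08
[ 0.02333221  0.00437549 -0.00069917]
```

View pics/s7.png

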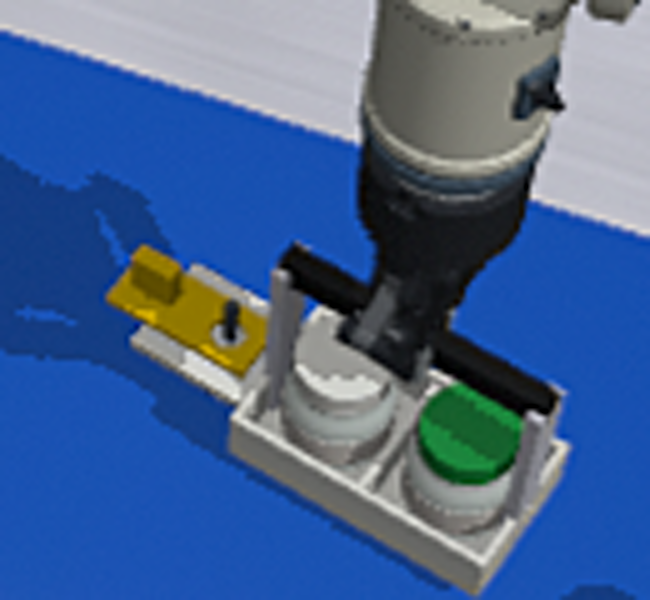

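The full weight (5.2 N) hangs level on the gripper, with negligible moment. I'll lift the rest gently.

```bash
python3 -m handwheel '[0,-0.6,0,0, 0,-1,0,0, 0,-1.3,0,0, 0,-1.4,0,0, 0,-1.4,0,0, 0,-1.3,0,0, 0,-0.9,0,0, 0,-0.5,0,0]' >/dev/null
python3 -m handwheel '[0,-0.3,0,0, 0,0,0,0, 0,0,0,0, 0,0,0,0, 0,0,0,0, 0,0,0,0, 0,0,0,0, 0,0,0,0]'
python3 -m handwheel '[0,0,0,0, 0,0,0,0, 0,0,0,0, 0,0,0,0, 0,0,0,0, 0,0,0,0, 0,0,0,0, 0,0,0,0]'
python3 - <<'E'
from h import *
from rig import telemetry
d=snap('scene','s8');go(.587,.116,.106,-12.5);s=telemetry.observe();print(s['ft_torque'],abs(s['joint_vel']).max())
save(crop(d,280,90,410,240,4),'pics/s8.png')
E
```

```text
time_s: 14.72
eef_pos: [0.5874, 0.116, 0.2068]
orientation: [-1.099, 1.367, -1.367]
contact_force: [0.1, -0.6, -5.0]
grip_width: 0.0124
time_s: 15.38
eef_pos: [0.5875, 0.116, 0.2071]
orientation: [-1.099, 1.367, -1.367]
contact_force: [0.1, -0.1, -4.3]
grip_width: 0.0123
t 15.4333 pos [0.5875 0.116  0.2071] yaw -12.42 w 0.0127 F [-0.1 -0.1 -5.2]
shift cm [ 1.000e-02  1.011e+01 -5.000e-02] turn 0.08
[ 0.02129818  0.02439804 -0.03331286] 0.015253246192002879
```

The picture limit is reached, so the last check is by numbers: yellow plate and green lid centroids, back-projected at their expected heights.

```bash
python3 - <<'E'
from h import *
for n,L in(('s5',0),('s8',.102)):
  d=load(n);r,g,b=[d['frame'][...,k].astype(int) for k in range(3)]
  for c,m,z,ref in(('yellow',(r>120)&(g>90)&(b<60),.036,None),('green',(g>70)&(r<50)&(b<90),.081,None)):
    m=m.copy();m[:90]=0;m[250:]=0;m[:,:250]=0;m[:,410:]=0
    v,u=np.nonzero(m);print(n,c,len(u),px2w(d,u.mean(),v.mean(),z+L).round(4))
E
```

```text
s5 yellow 265 [ 0.5631 -0.0113  0.036 ]
s5 green 270 [0.6053 0.15   0.081 ]
s8 yellow 290 [ 0.5616 -0.0115  0.138 ]
s8 green 331 [0.6031 0.1507 0.183 ]
```

Both sit where a level 102 mm lift puts them, to within about 2 mm. I'm handing in.

```bash
python3 -c "
from rig import sign_off,telemetry
print(telemetry.observe()['contact_force']);sign_off()"
```

```text
[-0.07227939 -0.06450601 -5.23905645]
the job is handed in; nothing more can be done
```

The job is handed in at about 15.5 s of the 54 s allowed. The yellow tag is on the peg and released, and the carrier is held by its handle about 10 cm above the mat. No verdict was reported.

**What I did:** I slipped the tag over the peg and let go; a picture showed it flat on the lug with the peg through the hole. Then I gripped the bar at its middle with 110 N and lifted about 102 mm.

**Last checks:**
- **Load:** the weight held steady at about 5.2 N, with almost no moment, so the carrier was hanging freely.
- **Level and aboard:** the yellow tag and the green lid showed up within about 2 mm of where a level lift would put them. The white-lid jar (jar_b) was last seen standing in its cell about 1 cm into the lift.

**What failed or disagreed:**
- **First grasp missed:** the fingers shut above the fin. The camera put the fingertips about 22–25 mm higher than the reported tool position implies, so I corrected for that by eye. The heights I give from the arm are differences, so the offset doesn't affect them.
- **Final view not seen:** the 12-picture limit was reached, so the end state was checked from image numbers only.
- **Other objects not re-checked:** I did not measure the red tag, beaker, stick or cup again. No move went near them.

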